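Start the water boiler: feed valve half open, then the rocker under the lip

ROBOT

A 6-joint arm with a two-finger parallel gripper is mounted at the origin on a cart in front of the work surface, level with it; the furniture and walls round the work are solid. World frame = base frame: x ahead of the robot, y to its left, z up, the work surface at z = 0. Lengths are in m, angles in degrees, forces in N, time in s.
With the tool pointing down it reaches from about 0.4 to 0.825 m from the base axis. Payload 7 kg.
Tool frame: the origin (TCP) lies midway between the tips of the shut fingers; the grasp point (between the pads) lies 19 mm behind it; z points along the fingers, x is the direction in which the jaws open and shut, and the axes are right-handed (so a half turn about z gives the same grasp; the last joint's range is limited). The gripper opens to 88 mm and grips with 3 to 60 N. Pads are 19 mm wide; open, the fingers measure 130 mm over their backs; the gripper's body (78 mm by 193 mm) begins 47 mm behind the grasp point.
Start: joints at [-59.811, 20.546, 0.682, 0, -70.136, -16.507], TCP at [0.16, -0.656, 0.194] pointing down, gripper open.
Joint ranges: [-176.03, 176.03], [-82.01, 121.73], [-58.28, 71.71], [-173.87, 95.51], [-174.79, -0.11], [-173.66, 173.66]. Speed limits (degrees/s): [136.94, 136.94, 172.46, 180, 180, 180].

INTERFACE

Orientations are given as [roll, pitch, yaw] about the fixed x, y, z axes, in that order (R = Rz(yaw) Ry(pitch) Rx(roll)).
In Python, from plant import * gives the robot as it stands. The module is installed in compiled form; this text tells all that it offers.
- The arm moves only by the shell command python3 -m pendant 'ROWS' [OPENING]. ROWS is JSON, a list that holds one entry, the list of rows, each a list of 6 numbers: the shift along the world's x, y, z in mm, then the turn, a rotation vector about the world's x, y, z in degrees. A call has 1 to 10 rows; each row is the pose to reach, as a shift and turn from the pose commanded when the call began; what a row does not reach only later rows make up. A row lasts 1/8 s, in which the tool goes at most 62.5 mm and 10.7 degrees, less where a joint would pass 70% of its speed; a pose out of reach is approached as far as the arm can. A call with a gripper value outside its range is refused whole. OPENING is the closure, from -1 (fully open) to 1 (shut), set as the call begins (- or left out, the last holds). The fingers move at their own pace and stop on an object; the grip force is fixed at half the most. Time passes only in rows, so rows that repeat a pose let the fingers close. It gives the time, the measured TCP pose, the force and the opening at its end, in the units of the state.
- get_obs(): the state, without advancing time (a new reading comes with each control period).
- snapshot(name): name is "scene" or "top"; returns a dict with "pixels" (384x512x3 uint8, red, green, blue), "depth" (384x512 float32, m along the optical axis (not along the pixel's ray), 0 where there is no reading), "fx", "fy", "cx", "cy" (pixels), "pose" (4x4, takes a point from camera to world coordinates). Camera axes: x right, y down, z forward; pixel columns grow to the right and rows downward; lengths in m; the calibration is good to about 2 mm. A picture is of the moment at which its call begins.
- close_job(): hands the job in, once; it reports no verdict.
The state is a dict: "clock": time; "joint_pos": joint angles; "qvel": joint speeds; "tau": joint torques, N m; "tool_pos": TCP position; "orientation": TCP orientation; "force": force on the tool from outside, world axes, zero at the start; "moment": the same for the moment, N m; "opening": finger opening in m.
Only numpy, scipy, OpenCV 4.12 (cv2) and the standard library are available. Lean on these libraries where they do the work, as an engineer would, in place of code of your own. Each camera call takes 0.05 s, during which the arm holds its last target. There are 200 camera calls.

TASK

Start up the water boiler: first set the feed valve on top of it half open, its handle turned 45 degrees from shut, and only then, so that it never heats dry, switch it on with the power rocker hidden under the front lip of its head. You cannot see the rocker from above: feel along under the lip from below until you find it, then push its right-hand end (right as you face the boiler) in until it snaps over, without forcing it. Leave the cup on the drip grill and the tamper, spice jar and scoop beside the boiler standing where they are.

Things in the scene. Friction and masses are not known exactly. Their poses are not given: they have to be found in the camera images.
- boiler: Steel table-top water boiler, fixed, 240 wide (y), 200 deep, deck 235 high. Origin on the worktop under its middle line, 127 behind the base's front edge; x to its back, y to its left, z up; front (-x) faces the robot. Drip grill in front, top 30 up. Column front at x=-30. Head overhangs the grill; dial and lamps on its face, black filling cap on the deck at y=-76.
- lip_mid (a point): Middle of the lip: the head's front bottom edge, 240 long along the boiler's y, 195 up, at x=-120 in the boiler's frame; axes as the boiler's. From this edge the flat underside slopes down and away to the back at 40 degrees below level, 117 along the slope. Above the edge the face leans back to the deck. A thin spout hangs at x=-52, y=0 (boiler frame), down to 102.
- power_rocker (a joint): Power rocker under the lip, out of sight: 0 = off, 0.22 rad = on; snaps past the middle, stays. In a black bezel centred anywhere within 50 of the lip's middle: 68 along the lip, 14 to 46 down the slope from the edge, 10 proud of the underside. Rocker 58 along the lip x 24, 14 proud when level; off, its right (-y) end stands 17 proud. About 5 N on that end flips it; pivot at the bezel's centre.
- valve_grip (a point): Centre of the feed valve's T-handle on the deck, on its turning axis (vertical), 304 above the worktop. The handle is a black upright bar 12 thick, 62 long, 26 tall (291 to 317 up), nothing beside it; a round scale disc of 26 radius lies 10 below it. The point turns with the handle: its y runs along the bar, towards the pointer end.
- valve_handle (a joint): Opening of the feed valve, rad: 0 = shut, bar across the pipe (along the boiler's y, pointer to its left); turns anticlockwise seen from above; 1.57 = fully open, bar along the pipe, pointer to the front. Half open is 0.785, the middle long mark of the scale. Stiff, about 0.12 N m; stays where it is left.
- espresso_cup: White espresso cup with a handle, 61 across, 56 high, standing on the drip grill below the head; origin under its middle. Leave it there.
- tamper: Coffee tamper with a wooden knob, 58 across, 94 high, standing left of the boiler; origin under its middle. Leave it.
- spice_jar: Small spice jar with a red cap, 44 across, 90 high, standing left of the boiler; origin under its middle. Leave it.
- scoop: Blue measuring scoop, 88 x 36, 26 high, lying left of the boiler's front corner; origin under its middle. Leave it.
Mind the look-alikes: they are no part of the job. What is shaped like the espresso_cup but orange or purple is not meant.

How it is judged:
By the outcome, as a careful person would: the job done as asked, in the order asked, and still so for the second after the job is handed in, with the robot touching nothing.
It also fails if it takes over 58 s, if anything falls off the work surface, if the arm or the gripper's body presses on something with over 40 N, if the wrist force passes 120 N, or if a joint passes its speed limit or range.

## Working session

There is one attempt and no reset: what is moved stays moved. The work goes in short steps, Python scripts to look and compute and a shell command to move; the robot and the scene stay as the last step left them, time stands still between calls to the robot, and variables do not carry over. Pictures are saved under pics/ and viewed, about 8 in all and at most 12, crops included, and the job is handed in when it is done.

```bash
mkdir -p pics
cat > h.py <<'E'
from plant import *
import numpy as np, cv2
def grab(n):
    s=snapshot(n); np.savez(f'{n}.npz',**s); return s
def pts(s):
    v,u=np.mgrid[0:384,0:512]; d=s['depth']
    P=np.stack([(u-s['cx'])/s['fx']*d,(v-s['cy'])/s['fy']*d,d],-1)
    return P@s['pose'][:3,:3].T+s['pose'][:3,3]
E
python3 - <<'E'
from h import *
a=grab('scene');b=grab('top')
cv2.imwrite('pics/scene1.png',a['pixels'][...,::-1]);cv2.imwrite('pics/top1.png',b['pixels'][...,::-1])
for s in (a,b): print(np.round(s['pose'],3),s['fx'],s['cx'],s['cy'])
print(get_obs())
E
```

```text
[[ 0.34  -0.368  0.865 -0.47 ]
 [-0.94  -0.152  0.305 -0.595]
 [ 0.019 -0.917 -0.398  0.648]
 [ 0.     0.     0.     1.   ]] 487.4808884283903 258.25578584106506 189.9887878039799
[[ 0.012 -0.994  0.111  0.426]
 [-0.999 -0.017 -0.041 -0.217]
 [ 0.043 -0.11  -0.993  1.051]
 [ 0.     0.     0.     1.   ]] 366.9146670412655 255.89178928071738 192.04129258558407
{'clock': 0.1, 'joint_pos': array([-5.98130646e+01,  2.05860800e+01,  6.37897035e-01, -1.68965002e-02,
       -7.01359921e+01, -1.65058627e+01]), 'qvel': array([-0.01770212, -0.14041833,  0.09143163, -0.00263535, -0.03430391,
       -0.0402918 ]), 'tau': array([-2.09174366e-03, -5.84163272e+01,  2.93752223e+01,  7.01570079e+00,
        1.01233352e-02, -4.93525954e-05]), 'tool_pos': array([ 0.15948071, -0.655379  ,  0.19312463]), 'orientation': array([-1.79991313e+02, -8.52194943e-02,  1.03675313e+02]), 'force': array([ 0.58640224, -0.81469088, -0.27988684]), 'moment': array([-0.03273639,  0.02454578,  0.02525007]), 'opening': 0.08761195695746893}
```

View pics/scene1.png

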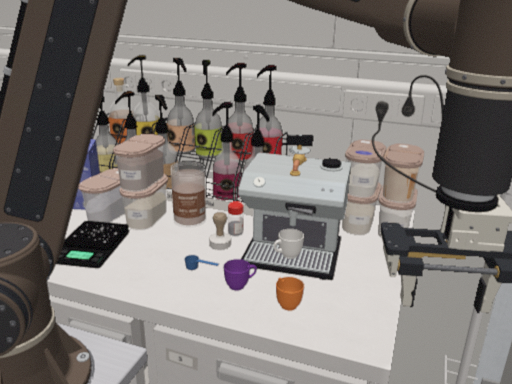

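View pics/top1.png

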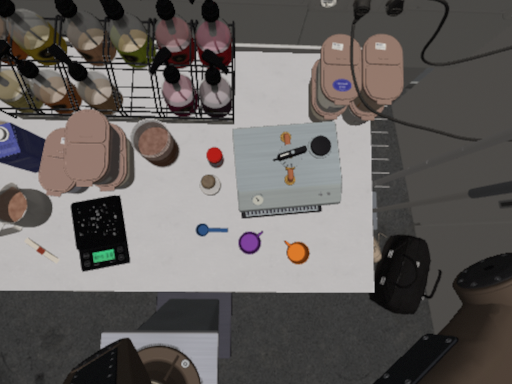

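Run:
```python
from h import *
b=dict(np.load('top.npz'));P=pts(b);z=P[...,2]
v,u=np.mgrid[0:384,0:512]
reg=(u>225)&(u<350)&(v>110)&(v<225)
m=reg&(abs(z-.235)<.006)
print(m.sum(), np.median(z[m]))
q=P[m][:,:2].astype(np.float32)*1000
r=cv2.minAreaRect(q);print('deck',r,cv2.boxPoints(r))
m=reg&(z>.285)&(z<.33)
q=P[m];print('bar',m.sum(),q.mean(0),q[:,2].max())
g=b['pixels'].max(-1)
m2=m&(g<60);q=P[m2][:,:2].astype(np.float32)*1000
print(m2.sum(),cv2.minAreaRect(q),np.median(P[m2][:,2]))
# cap
m3=reg&(u>306)&(u<332)&(v>133)&(v<160)&(g<60)
print('cap',np.median(P[m3],0))
# front lip
s=dict(np.load('scene.npz'));Q=pts(s)
a=cv2.resize(s['pixels'][125:280,170:370],None,fx=4,fy=3.8,interpolation=cv2.INTER_CUBIC)
c=cv2.resize(b['pixels'][110:225,225:350],None,fx=5,fy=5,interpolation=cv2.INTER_CUBIC)
cv2.imwrite('pics/c1.png',a[...,::-1]);cv2.imwrite('pics/c2.png',c[...,::-1])
```

```text
5780 0.2339139874878099
deck ((593.891357421875, -320.01495361328125), (161.48370361328125, 239.98095703125), 5.731166362762451) [[ 501.57074 -208.68723]
 [ 525.53546 -447.4686 ]
 [ 686.212   -431.34268]
 [ 662.24725 -192.56131]]
bar 226 [ 0.58882647 -0.31747893  0.31213173] 0.318712018638881
143 ((589.43212890625, -316.9934387207031), (11.527688026428223, 66.42356872558594), 19.957469940185547) 0.31518164139853133
cap [ 0.62250478 -0.39244647  0.25210778]
```

View pics/c1.png

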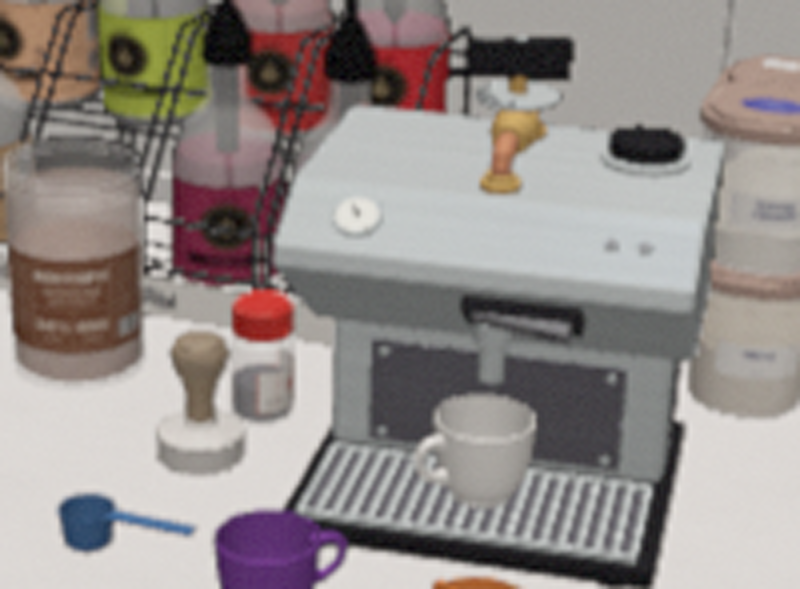

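View pics/c2.png

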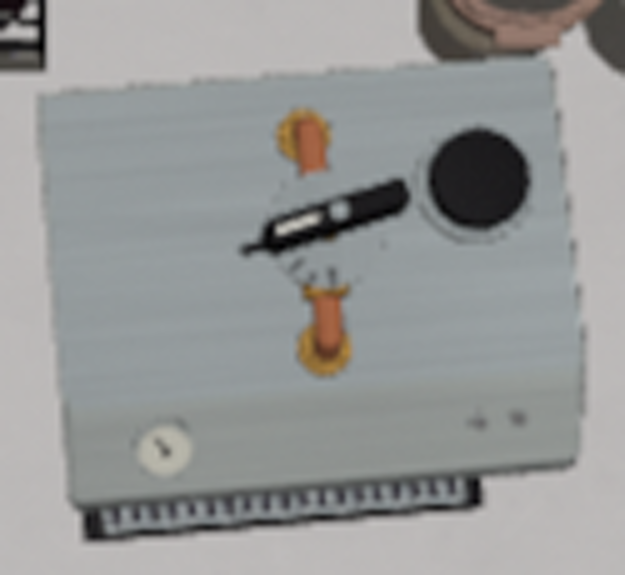

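```bash
cat >> h.py <<'E'
def ray(s,u,v):
    d=s['pose'][:3,:3]@np.array([(u-s['cx'])/s['fx'],(v-s['cy'])/s['fy'],1]); return s['pose'][:3,3],d
def atz(s,u,v,z):
    o,d=ray(s,u,v); return o+d*(z-o[2])/d[2]
def atplane(s,u,v,p,n):
    o,d=ray(s,u,v); return o+d*(n@(p-o))/(n@d)
yw=np.radians(5.73); xb=np.array([np.cos(yw),np.sin(yw),0]); yb=np.array([-np.sin(yw),np.cos(yw),0]); zb=np.array([0,0,1.])
org=np.array([.6016,-.3192,0])
def tob(p): p=p-org; return np.round(np.array([p@xb,p@yb,p[2]])*1000,1)
E
python3 - <<'E'
from h import *
b=dict(np.load('top.npz'));s=dict(np.load('scene.npz'));P=pts(b)
ct=lambda u,v:(225+(u+.5)/5-.5,110+(v+.5)/5-.5)
cs=lambda u,v:(170+(u+.5)/4-.5,125+(v+.5)/3.8-.5)
print('hub',atz(b,*ct(340,210),.317),tob(atz(b,*ct(340,210),.317)))
for e in [(258,240),(408,188)]: print('barend',atz(b,*ct(*e),.317))
for e in [(72,505),(578,467)]: print('lip top',tob(atz(b,*ct(*e),.195)))
for e in [(280,265),(690,305)]: print('sc edge',tob(atz(s,*cs(*e),.195)))
n=-np.sin(np.radians(40))*xb-np.cos(np.radians(40))*zb; p0=org-.12*xb+.195*zb
for e in [(465,297),(582,312),(578,337),(468,318)]:
    q=tob(atplane(s,*cs(*e),p0+.01*n,n));print('bezel',q,'downslope',(q[0]+120+6.4)/np.cos(np.radians(40)))
print('cup', tob(atz(s,*cs(485,405),.086)))
for c in [(.589,-.317)]:
  d=P[...,:2]-np.array(c); r=np.hypot(d[...,0],d[...,1])
  m=(r<.17)&(P[...,2]>.325); print('tall near',m.sum(),tob(P[m].mean(0)) if m.any() else '')
  for R in (.2,.25,.3): m=(r<R)&(P[...,2]<.7);i=np.argmax(np.where(m,P[...,2],0));print(R,P.reshape(-1,3)[i])
m=(P[...,1]<-.3)&(P[...,0]>.15)&(P[...,0]<.52)&(P[...,2]>.02)
E
```

```text
hub [ 0.59213256 -0.32134637  0.317     ] [ -9.6  -1.2 317. ]
barend [ 0.57893289 -0.28771143  0.317     ]
barend [ 0.60194779 -0.34942898  0.317     ]
lip top [-113.5  117.9  195. ]
lip top [-116.  -121.8  195. ]
sc edge [-115.2  114.9  195. ]
sc edge [-105.3 -116.8  195. ]
bezel [-142.8    2.   201.1] downslope -21.408679545049388
bezel [-140.5  -61.8  199.1] downslope -18.406242779585128
bezel [-95.1 -55.6 161. ] downslope 40.85924815610033
bezel [-106.1    6.2  170.3] downslope 26.499767973445262
cup [-55.7   2.   86. ]
tall near 0 
0.2 [ 0.58624591 -0.29732437  0.31871202]
0.25 [ 0.77658794 -0.15259468  0.32191047]
0.3 [ 0.30923639 -0.42364594  0.67311337]
```

```bash
cat > o.py <<'E'
from h import *
import json
def o():
    s=get_obs(); open('log.jsonl','a').write(json.dumps([list(s['joint_pos']),list(s['tool_pos']),list(s['orientation'])])+'\n')
    print(np.round(s['clock'],2),np.round(s['joint_pos'],1),np.round(s['tool_pos'],4),np.round(s['orientation'],1),np.round(s['force'],1),np.round(s['moment'],2),round(s['opening'],4))
o()
E
python3 o.py; python3 -m pendant '[[[0,0,50,0,0,0],[10,0,110,0,0,-8],[20,0,170,0,0,-18],[40,10,220,0,0,-28],[80,30,230,0,0,-38],[130,60,230,0,0,-48]]]' -1; python3 o.py
```

```text
0.1 [-59.8  20.6   0.6  -0.  -70.1 -16.5] [ 0.1595 -0.6554  0.1931] [-1.800e+02 -1.000e-01  1.037e+02] [ 0.6 -0.8 -0.3] [-0.03  0.02  0.03] 0.0876
clock: 0.85
tool_pos: [0.2903, -0.5958, 0.4246]
orientation: [179.9, 0.0, 55.2]
force: [1.5, -1.3, -1.0]
opening: 0.0875
0.85 [-47.2  16.8  24.4  -0.  -97.4 -77.6] [ 0.2903 -0.5958  0.4246] [179.9   0.   55.2] [ 1.5 -1.3 -1. ] [-0.09 -0.19 -0.02] 0.0875
```

```bash
python3 -m pendant '[[[43,39,0,0,0,-9],[86,78,0,0,0,-18],[129,118,0,0,0,-27],[172,157,0,0,0,-35.7],[215,197,0,0,0,-35.7],[258,236,0,0,0,-35.7],[301,276,-20,0,0,-35.7],[301,276,-44,0,0,-35.7],[301,276,-64,0,0,-35.7]]]' -1; python3 o.py
python3 - <<'E'
from h import *
a=grab('scene');b=grab('top')
A=cv2.resize(a['pixels'][90:250,190:390],None,fx=4,fy=3.7)[...,::-1]
B=cv2.resize(b['pixels'][100:220,225:350],None,fx=4,fy=4)[...,::-1]
cv2.imwrite('pics/d.png',cv2.resize(np.hstack([A[:480],B]),(800,300),interpolation=cv2.INTER_AREA))
E
```

```text
clock: 1.98
tool_pos: [0.5911, -0.3186, 0.3579]
orientation: [-179.9, 0.1, 20.1]
force: [0.2, 0.0, 0.3]
opening: 0.0876
1.98 [ -11.7   17.5   17.    -0.   -89.6 -148.2] [ 0.5911 -0.3186  0.3579] [-1.799e+02  1.000e-01  2.010e+01] [0.2 0.  0.3] [-0.13 -0.04 -0.04] 0.0876
```

View pics/d.png

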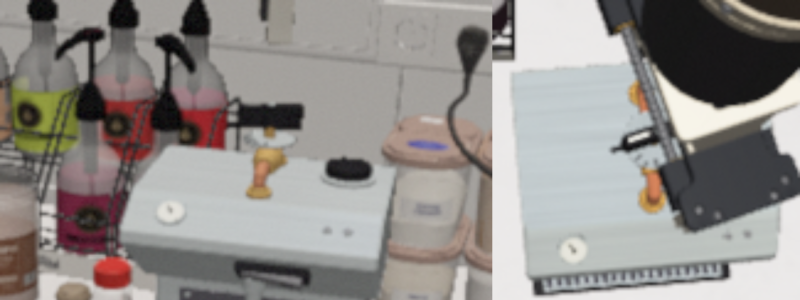

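Run:
```python
from h import *
a0=dict(np.load('scene.npz'))
a=grab('scene');print(np.abs(a['pixels'].astype(int)-a0['pixels']).mean(),np.round(a['pose'],2))
print(get_obs()['clock'],get_obs()['tool_pos'])
cv2.imwrite('pics/s2.png',a['pixels'][...,::-1])
```

```text
1.4869384765625 [[ 0.34 -0.37  0.87 -0.47]
 [-0.94 -0.15  0.31 -0.59]
 [ 0.02 -0.92 -0.4   0.65]
 [ 0.    0.    0.    1.  ]]
2.125 [ 0.59021121 -0.31954606  0.35875086]
```

View pics/s2.png

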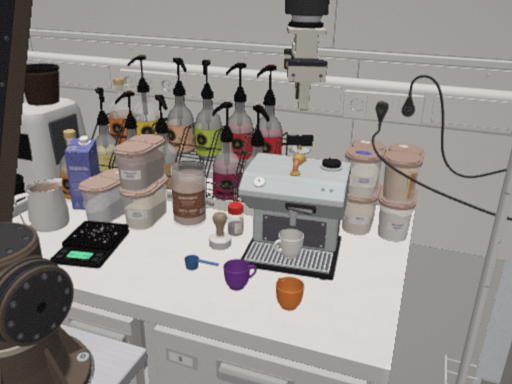

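```bash
python3 -m pendant '[[[0,0,-30,0,0,0],[0,0,-55,0,0,0],[0,0,-69,0,0,0],[0,0,-69,0,0,0]]]' -1; python3 -m pendant '[[[0,0,0,0,0,0],[0,0,0,0,0,0],[0,0,0,0,0,0],[0,0,0,0,0,0],[0,0,0,0,0,0],[0,0,0,0,0,0]]]' 1; python3 o.py
```

```text
clock: 2.62
tool_pos: [0.5904, -0.3201, 0.2909]
orientation: [-180.0, 0.0, 20.0]
force: [0.2, -0.3, -0.0]
opening: 0.0877
clock: 3.38
tool_pos: [0.5906, -0.3198, 0.291]
orientation: [180.0, 0.0, 20.0]
force: [0.1, 0.0, -0.0]
opening: 0.0331
3.38 [ -11.8   17.9    9.3    0.   -81.4 -148.2] [ 0.5906 -0.3198  0.291 ] [180.   0.  20.] [ 0.1  0.  -0. ] [-0.08  0.02  0.01] 0.0331
```

```bash
python3 -m pendant '[[[0,0,0,0,0,0],[0,0,0,0,0,0],[0,0,0,0,0,0],[0,0,0,0,0,0]]]' 1; python3 o.py
```

```text
clock: 3.88
tool_pos: [0.5906, -0.3199, 0.291]
orientation: [180.0, -0.0, 20.0]
force: [-0.3, -0.5, -0.0]
opening: 0.0008
3.88 [ -11.8   17.9    9.3    0.   -81.4 -148.2] [ 0.5906 -0.3199  0.291 ] [180.  -0.  20.] [-0.3 -0.5 -0. ] [-0.16 -0.03 -0.02] 0.0008
```

Run:
```python
from h import *
a=grab('scene');b=grab('top')
A=cv2.resize(a['pixels'][70:210,220:360],None,fx=4,fy=4)[...,::-1]
B=cv2.resize(b['pixels'][100:220,225:345],(560,560))[...,::-1]
cv2.imwrite('pics/e.png',cv2.resize(np.hstack([A,B]),(800,400),interpolation=cv2.INTER_AREA))
```

```text
(no output)
```

View pics/e.png

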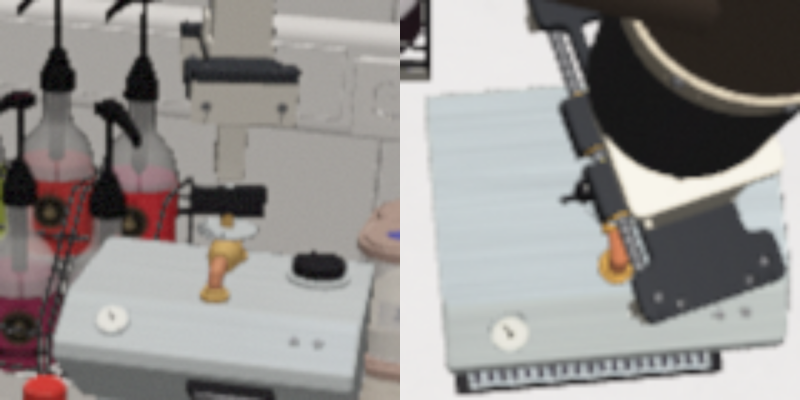

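Run:
```python
from h import *
a=dict(np.load('scene.npz'));b=dict(np.load('top.npz'))
print(atz(a,299.8,140,.304), [atz(a,u,v,.304) for u,v in((287,139.5),(313,140.5))])
def proj(s,p):
    q=np.linalg.inv(s['pose'])@np.append(p,1);return q[0]/q[2]*s['fx']+s['cx'],q[1]/q[2]*s['fy']+s['cy'],q[2]
for p in ([.5906,-.3199,.291],[.5906,-.3199,.317],[.5906,-.3199,.33]):print(proj(a,p),proj(b,p))
P=pts(a);
for v in range(118,150,2):print(v,np.round(P[v,301],3),a['pixels'][v,301])
g=a['pixels'].max(-1);m=np.zeros_like(g,bool);m[132:150,284:316]=True;m&=g<60
print('bar scene pts',np.median(P[m],0),P[m].min(0),P[m].max(0))
```

```text
[ 0.5913932  -0.32073564  0.304     ] [array([ 0.58316893, -0.29201452,  0.304     ]), array([ 0.59996708, -0.35023835,  0.304     ])]
(np.float64(299.07112970504164), np.float64(145.3618640883446), np.float64(1.1433519994489738)) (np.float64(290.17841621111904), np.float64(154.9907531222509), np.float64(0.7773680410586096))
(np.float64(299.6588917780514), np.float64(134.69304720309532), np.float64(1.1330114705908536)) (np.float64(291.8968186130501), np.float64(152.3195276762828), np.float64(0.7515500373253958))
(np.float64(299.9568144544461), np.float64(129.2852765653222), np.float64(1.1278412061617937)) (np.float64(292.80106779825127), np.float64(150.91388867677313), np.float64(0.738641035458789))
118 [ 0.57  -0.326  0.362] [153 147 139]
120 [ 0.572 -0.326  0.357] [153 149 140]
122 [ 0.573 -0.326  0.353] [153 149 141]
124 [ 0.576 -0.326  0.347] [153 148 141]
126 [ 0.576 -0.326  0.342] [153 148 139]
128 [ 0.573 -0.327  0.339] [155 149 142]
130 [ 0.573 -0.327  0.334] [155 152 144]
132 [ 0.577 -0.326  0.328] [152 148 139]
134 [ 0.591 -0.323  0.319] [163 163 162]
136 [ 0.586 -0.325  0.316] [51 51 52]
138 [ 0.59  -0.324  0.31 ] [29 26 28]
140 [ 0.585 -0.325  0.306] [21 22 24]
142 [ 0.586 -0.325  0.301] [29 29 33]
144 [ 0.583 -0.326  0.297] [35 29 27]
146 [ 0.588 -0.325  0.291] [131 113  90]
148 [ 0.591 -0.325  0.285] [148 133 113]
bar scene pts [ 0.58598091 -0.322032    0.30547194] [-0.46985571 -0.59458429  0.17052269] [ 0.99358524 -0.16975693  0.64786947]
```

Run:
```python
from h import *
a=dict(np.load('scene.npz'));b=dict(np.load('top.npz'));P=pts(a)
for u in (292,296,300,304,308):
  print(u,[ (v,*np.round(P[v,u]*1000).astype(int)) for v in range(96,136,3)])
cv2.imwrite('pics/f.png',cv2.resize(a['pixels'][85:160,260:340],None,fx=8,fy=8,interpolation=cv2.INTER_NEAREST)[...,::-1])
```

```text
292 [(96, np.int64(490), np.int64(-325), np.int64(428)), (99, np.int64(493), np.int64(-325), np.int64(421)), (102, np.int64(494), np.int64(-325), np.int64(415)), (105, np.int64(500), np.int64(-324), np.int64(407)), (108, np.int64(497), np.int64(-324), np.int64(402)), (111, np.int64(496), np.int64(-325), np.int64(395)), (114, np.int64(994), np.int64(-187), np.int64(256)), (117, np.int64(999), np.int64(-186), np.int64(245)), (120, np.int64(991), np.int64(-188), np.int64(237)), (123, np.int64(996), np.int64(-188), np.int64(226)), (126, np.int64(992), np.int64(-189), np.int64(218)), (129, np.int64(1000), np.int64(-187), np.int64(205)), (132, np.int64(990), np.int64(-191), np.int64(198)), (135, np.int64(581), np.int64(-304), np.int64(317))]
296 [(96, np.int64(493), np.int64(-333), np.int64(428)), (99, np.int64(496), np.int64(-333), np.int64(422)), (102, np.int64(494), np.int64(-333), np.int64(416)), (105, np.int64(-470), np.int64(-595), np.int64(648)), (108, np.int64(501), np.int64(-332), np.int64(402)), (111, np.int64(502), np.int64(-332), np.int64(395)), (114, np.int64(582), np.int64(-3
[... 1927 characters left out ...]
int64(429)), (99, np.int64(502), np.int64(-356), np.int64(423)), (102, np.int64(504), np.int64(-356), np.int64(416)), (105, np.int64(511), np.int64(-355), np.int64(408)), (108, np.int64(508), np.int64(-356), np.int64(402)), (111, np.int64(508), np.int64(-356), np.int64(396)), (114, np.int64(995), np.int64(-238), np.int64(261)), (117, np.int64(989), np.int64(-240), np.int64(253)), (120, np.int64(997), np.int64(-239), np.int64(241)), (123, np.int64(995), np.int64(-240), np.int64(232)), (126, np.int64(990), np.int64(-242), np.int64(224)), (129, np.int64(991), np.int64(-242), np.int64(214)), (132, np.int64(995), np.int64(-242), np.int64(203)), (135, np.int64(594), np.int64(-339), np.int64(318))]
```

View pics/f.png

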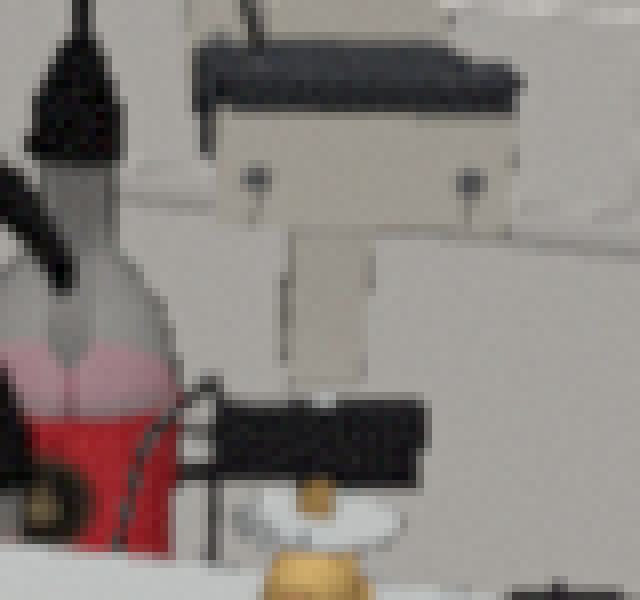

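```bash
python3 -m pendant '[[[0,0,5,0,0,0],[0,0,5,0,0,0],[0,0,5,0,0,0],[0,0,5,0,0,0],[0,0,5,0,0,0]]]' -1; python3 -m pendant '[[[0,0,0,0,0,0],[0,0,-12,0,0,0],[0,0,-24,0,0,0],[0,0,-34,0,0,0],[0,0,-34,0,0,0]]]'; python3 o.py
python3 - <<'E'
from h import *
a=grab('scene')
cv2.imwrite('pics/g.png',cv2.resize(a['pixels'][85:160,260:340],None,fx=8,fy=8,interpolation=cv2.INTER_NEAREST)[...,::-1])
E
```

```text
clock: 4.6
tool_pos: [0.5906, -0.3198, 0.2959]
orientation: [-180.0, 0.0, 20.0]
force: [0.0, 0.4, -0.3]
opening: 0.045
clock: 5.22
tool_pos: [0.5901, -0.3196, 0.2605]
orientation: [-179.9, 0.1, 20.0]
force: [0.3, 1.1, 1.4]
opening: 0.0869
5.22 [ -11.8   18.5    6.3   -0.   -77.9 -148.2] [ 0.5901 -0.3196  0.2605] [-1.799e+02  1.000e-01  2.000e+01] [0.3 1.1 1.4] [-0.13  0.03  0.02] 0.0869
```

View pics/g.png

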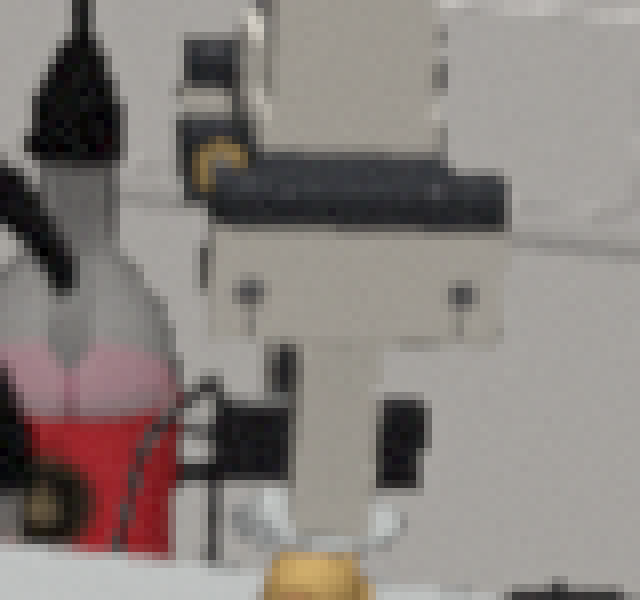

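```bash
python3 -m pendant '[[[0,0,0,0,0,0],[0,0,0,0,0,0],[0,0,0,0,0,0],[0,0,0,0,0,0],[0,0,0,0,0,0],[0,0,0,0,0,0],[0,0,0,0,0,0],[0,0,0,0,0,0],[0,0,0,0,0,0]]]' 1; python3 o.py
```

```text
clock: 6.4
tool_pos: [0.5912, -0.3196, 0.262]
orientation: [180.0, -0.1, 20.0]
force: [3.6, 1.2, -0.9]
opening: 0.0118
6.4 [ -11.8   18.5    6.4   -0.   -77.9 -148.2] [ 0.5912 -0.3196  0.262 ] [ 1.8e+02 -1.0e-01  2.0e+01] [ 3.6  1.2 -0.9] [ 0.21 -0.84 -0.11] 0.0118
```

```bash
python3 -m pendant '[[[0,0,0,0,0,7],[0,0,0,0,0,14],[0,0,0,0,0,21],[0,0,0,0,0,27],[0,0,0,0,0,30.8],[0,0,0,0,0,30.8],[0,0,0,0,0,30.8]]]'; python3 o.py
```

```text
clock: 7.28
tool_pos: [0.5908, -0.3199, 0.262]
orientation: [180.0, 0.0, 50.7]
force: [2.2, -0.1, -1.1]
opening: 0.0119
7.28 [ -11.8   18.4    6.4    0.   -77.9 -117.4] [ 0.5908 -0.3199  0.262 ] [180.    0.   50.7] [ 2.2 -0.1 -1.1] [-0.37 -0.59  0.14] 0.0119
```

Release, lift, retreat, then check the handle.

```bash
python3 -m pendant '[[[0,0,0,0,0,0],[0,0,0,0,0,0],[0,0,0,0,0,0],[0,0,0,0,0,0],[0,0,0,0,0,0],[0,0,0,0,0,0],[0,0,30,0,0,0],[0,0,80,0,0,0],[0,0,140,0,0,0]]]' -1; python3 -m pendant '[[[-20,-30,30,0,0,8],[-60,-70,50,0,0,18],[-110,-100,50,0,0,28],[-160,-130,50,0,0,38],[-210,-160,50,0,0,42]]]'; python3 o.py;  python3 - <<'E'
from h import *
b=grab('top');a=grab('scene');P=pts(b);z=P[...,2];g=b['pixels'].max(-1)
v,u=np.mgrid[0:384,0:512]
m=(u>265)&(u<318)&(v>130)&(v<180)&(z>.295)&(z<.33)&(g<70)
print(m.sum());n,l,st,c=cv2.connectedComponentsWithStats(m.astype(np.uint8));
k=1+np.argmax(st[1:,4]);m=l==k;q=P[m][:,:2];print(st[k],cv2.minAreaRect(q.astype(np.float32)*1000))
w=np.linalg.svd(q-q.mean(0))[2][0];print(np.degrees(np.arctan2(-w[0],w[1])),q.mean(0))
A=cv2.resize(a['pixels'],(450,338));B=cv2.resize(b['pixels'][120:190,255:325],(338,338))
cv2.imwrite('pics/i.png',np.hstack([A,B])[...,::-1])
E
```

```text
clock: 8.4
tool_pos: [0.5901, -0.3196, 0.4027]
orientation: [-179.9, 0.0, 50.8]
force: [0.9, -0.5, -0.0]
opening: 0.0872
clock: 9.02
tool_pos: [0.3789, -0.4805, 0.4522]
orientation: [180.0, 0.0, 93.0]
force: [-0.3, -1.0, -0.4]
opening: 0.0874
9.02 [-33.5  11.8  21.2   0.  -99.3 -53.5] [ 0.3789 -0.4805  0.4522] [180.   0.  93.] [-0.3 -1.  -0.4] [-0.14 -0.1   0.02] 0.0874
85
[281 152  13  15  46] ((577.9133911132812, -309.8761291503906), (10.16783618927002, 31.197294235229492), 46.818931579589844)
49.11366711673046 [ 0.57666764 -0.30929694]
```

View pics/i.png

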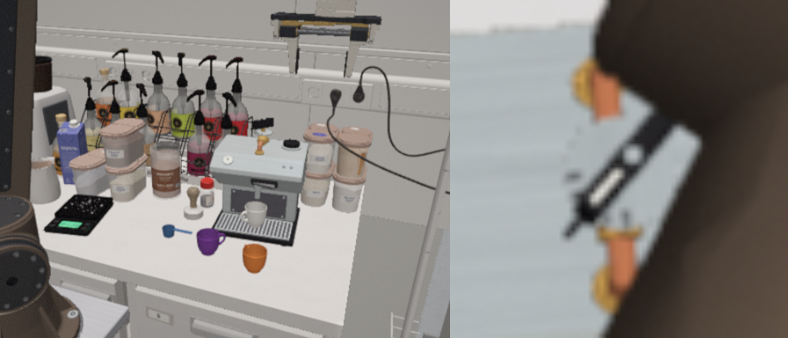

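```bash
python3 -m pendant '[[[0,0,0,0,-10,0],[0,0,0,0,-20,0],[0,0,0,0,-30,0]]]' 1; python3 o.py;python3 -m pendant '[[[0,0,0,0,-10,0],[0,0,0,0,-20,0],[0,0,0,0,-30,0],[0,0,0,0,-30,0]]]'; python3 o.py
```

```text
clock: 9.5
tool_pos: [0.381, -0.4796, 0.4533]
orientation: [149.7, 1.5, 92.4]
force: [-0.8, -0.3, -0.7]
opening: 0.0632
9.5 [-49.8   0.8  10.8 -23.  -80.1 -37.4] [ 0.381  -0.4796  0.4533] [149.7   1.5  92.4] [-0.8 -0.3 -0.7] [0.08 1.94 0.04] 0.0632
clock: 10.0
tool_pos: [0.3777, -0.4814, 0.4494]
orientation: [120.0, 2.1, 91.0]
force: [-0.3, 0.0, 0.4]
opening: 0.0234
10.0 [-75.4   0.1   2.3 -58.8 -78.4  -7.1] [ 0.3777 -0.4814  0.4494] [120.    2.1  91. ] [-0.3  0.   0.4] [-0.09  2.96 -0.1 ] 0.0234
```

```bash
cat > kin.py <<'E'
import numpy as np, json
from scipy.optimize import least_squares
from scipy.spatial.transform import Rotation as R
rx=lambda a:R.from_euler('x',a,degrees=True); ry=lambda a:R.from_euler('y',a,degrees=True); rz=lambda a:R.from_euler('z',a,degrees=True)
def fk(q,k,full=False):
    a1,ds,d1,L2,L3,a3,s4,s6,T,dw,ex=k
    r=rz(q[0]); p=r.apply([a1,-ds,d1]); r=r*ry(q[1]); el=p+0*p; p=p+r.apply([0,0,L2]); e=p.copy()
    r=r*ry(-q[2]); p=p+r.apply([L3,0,a3]); r=r*rx(s4*q[3]); p=p+r.apply([0,dw,0]); w=p.copy()
    r=r*ry(-q[4]); p=p+r.apply([T,0,ex]); r=r*rx(s6*q[5])
    # tool z = link x ; tool x at zero
    r=r*R.from_matrix(np.array([[0,0,1],[0,1,0],[-1,0,0]]).astype(float))
    return (p,r,e,w) if full else (p,r)
D=[json.loads(l) for l in open('log.jsonl')]
def res(k):
    o=[]
    for q,p,e in D:
        P,r=fk(q,k); rm=R.from_euler('xyz',e,degrees=True)
        o+=list((P-p)*1000)+list((r.inv()*rm).as_rotvec(degrees=True)*2)
    return np.array(o)
def fit():
    best=None
    for s4 in(1,-1):
      for s6 in(1,-1):
       for off in (0,):
        f=lambda k:res(np.r_[k[:6],s4,s6,k[6:]])
        s=least_squares(lambda k:np.r_[f(k),(k-x0)*.5],x0:=np.array([0,.1,.3,.35,.35,0,.25,-.1,0]))
        if best is None or s.cost<best[0]: best=(s.cost,np.r_[s.x[:6],s4,s6,s.x[6:]])
    return best
if __name__=='__main__':
    c,k=fit(); print(c,np.round(k,4)); print(np.round(res(k).reshape(-1,6),1)); np.save('k.npy',k)
E
python3 kin.py
```

```text
0.016335173936558433 [ 0.      0.      0.1988  0.6016  0.4636  0.     -1.     -1.      0.4106
 -0.1918 -0.    ]
[[ 0.  0.  0.  0.  0. -0.]
 [-0.  0. -0. -0. -0. -0.]
 [-0.  0.  0. -0. -0.  0.]
 [-0.  0.  0. -0.  0. -0.]
 [-0.  0.  0.  0. -0. -0.]
 [-0.  0.  0.  0. -0. -0.]
 [-0.  0.  0.  0. -0.  0.]
 [-0.  0.  0.  0. -0.  0.]
 [-0.  0. -0.  0. -0. -0.]
 [ 0. -0. -0. -0. -0. -0.]
 [-0. -0.  0.  0. -0.  0.]]
```

```bash
cat > ik.py <<'E'
from kin import *
k=np.load('k.npy')
lo=np.array([-176,-82,-58.2,-173.8,-174.7,-.2]);hi=np.array([176,121.7,71.7,95.5,-.2,173.6]);lo[5]=-173.6
def pose(yaw,pitch,roll=0): # tool z at heading yaw, pitch up(+); jaw horizontal to left when roll=0
    z=np.array([np.cos(np.radians(pitch))*np.cos(np.radians(yaw)),np.cos(np.radians(pitch))*np.sin(np.radians(yaw)),np.sin(np.radians(pitch))])
    x=np.array([-np.sin(np.radians(yaw)),np.cos(np.radians(yaw)),0]); y=np.cross(z,x)
    return R.from_matrix(np.c_[x,y,z])*rz(roll)
def ik(p,r,q0):
    f=lambda q:np.r_[(fk(q,k)[0]-p)*100,(fk(q,k)[1].inv()*r).as_rotvec(degrees=True)*.1]
    s=least_squares(f,np.clip(q0,lo+.5,hi-.5),bounds=(lo,hi),x_scale=30.); return s.x,s.cost
E
python3 - <<'E'
from ik import *
from h import pts,grab,atz
from plant import get_obs
s=get_obs();p=s['tool_pos'];r=R.from_euler('xyz',s['orientation'],degrees=True);tz=r.apply([0,0,1]);tx=r.apply([1,0,0]);ty=r.apply([0,1,0])
print('tz',tz,'tx',tx)
a=grab('scene');P=pts(a).reshape(-1,3);P=P[a['depth'].ravel()>0]
for nm,o in(('len',-.031*tz),('z',np.array([0,0,.031]))):
    d=P-p-o; A=np.c_[d@tx,d@ty,d@tz]
    m=(abs(A[:,0])<.06)&(abs(A[:,1])<.06)&(A[:,2]>-.09)&(A[:,2]<.06)
    print(nm,m.sum()); B=A[m]*1000
    for zz in range(-90,60,10):
        c=B[(B[:,2]>=zz)&(B[:,2]<zz+10)]
        if len(c):print(zz,len(c),np.round(c.min(0)),np.round(c.max(0)))
q0=s['joint_pos']
for yaw in (6,20):
  for pitch in (-40,-25,-10,0,15,30):
    for roll in (0,):
     out=[]
     for g in (q0,[-60,-20,-40,-120,-70,30],[-60,-20,-40,-60,-70,0],[-30,0,-40,-150,-60,60],[-20,-40,-40,60,-60,0]):
        q,c=ik(np.array([.5,-.36,.14]),pose(yaw,pitch,roll),np.array(g,float))
        if c<1e-4:
            _,_,e,w=fk(q,k,True); out.append((tuple(np.round(q).astype(int).tolist()),np.round(e,2).tolist(),np.round(w,2).tolist()))
     print(yaw,pitch,out[:1], len(out),set(o[0] for o in out))
E
```

```text
tz [ 0.86611508 -0.00296112 -0.49983587] tx [-0.01751208  0.99918878 -0.0362643 ]
len 433
-90 342 [-59. -39. -90.] [ 60.  -7. -80.]
-80 57 [-45. -39. -80.] [ 44. -17. -73.]
-70 2 [-36. -37. -70.] [ 16. -14. -67.]
-60 3 [ 16. -10. -56.] [ 18. -10. -51.]
-50 9 [ 11. -10. -49.] [ 18.  -7. -42.]
-40 5 [ 11.  -9. -39.] [ 13.  -3. -30.]
-30 1 [ 12.  -4. -29.] [ 12.  -4. -29.]
-20 6 [ 11. -11. -19.] [ 23.   1. -10.]
-10 8 [ 11. -10. -10.] [25.  4. -4.]
z 33
-90 1 [ 17. -41. -83.] [ 17. -41. -83.]
-80 1 [ 17. -37. -72.] [ 17. -37. -72.]
-70 9 [ 12. -37. -67.] [ 19. -34. -60.]
-60 5 [ 13. -36. -59.] [ 16. -34. -53.]
-50 3 [ 12. -33. -47.] [ 13. -30. -44.]
-40 3 [ 12. -29. -35.] [ 13. -26. -33.]
-30 9 [ 12. -38. -27.] [ 26. -22. -23.]
-20 2 [ 13. -35. -20.] [ 15. -24. -20.]
6 -40 [((-53, 11, -20, -62, -48, 9), [0.07, -0.09, 0.79], [0.19, -0.39, 0.4])] 5 {(-53, 11, -20, -62, -48, 9)}
6 -25 [((-68, 20, -23, -81, -62, 36), [0.08, -0.19, 0.77], [0.13, -0.4, 0.31])] 5 {(-68, 20, -23, -81, -62, 36)}
6 -10 [((-77, 33, -25, -91, -78, 57), [0.07, -0.32, 0.71], [0.1, -0.4, 0.21])] 5 {(-77, 33, -25, -91,
[... 328 characters left out ...]
-15, -102, -119, 83)}
20 -40 [((-55, 17, -12, -58, -61, 15), [0.1, -0.14, 0.77], [0.2, -0.47, 0.4])] 5 {(-55, 17, -12, -58, -61, 15)}
20 -25 [((-66, 25, -13, -72, -72, 34), [0.1, -0.23, 0.74], [0.15, -0.49, 0.31])] 5 {(-66, 25, -13, -72, -72, 34)}
20 -10 [((-73, 36, -13, -81, -84, 49), [0.1, -0.34, 0.69], [0.12, -0.5, 0.21])] 5 {(-73, 36, -13, -81, -84, 49)}
20 0 [((-75, 44, -13, -85, -93, 57), [0.1, -0.4, 0.63], [0.11, -0.5, 0.14])] 5 {(-75, 44, -13, -85, -93, 57)}
20 15 [((-76, 56, -10, -91, -106, 65), [0.12, -0.48, 0.54], [0.13, -0.5, 0.03])] 5 {(-76, 56, -10, -91, -106, 65)}
20 30 [((-73, 67, -6, -96, -120, 70), [0.16, -0.53, 0.43], [0.17, -0.48, -0.07])] 5 {(-73, 67, -6, -96, -120, 70)}
```

Run:
```python
from ik import *
from plant import get_obs
from h import *
s=get_obs();p=s['tool_pos'];r=R.from_euler('xyz',s['orientation'],degrees=True);q=s['joint_pos']
r1=pose(5.73,-10); print('p',p,'rotvec',(r1*r.inv()).as_rotvec(degrees=True))
for t in ([.40,-.43,.42],[.437,-.38,.30],[.437,-.380,.142],[.5172,-.3719,.128]):
    q,c=ik(np.array(t),r1,q);_,_,e,w=fk(q,k,True);print(np.round((np.array(t)-p)*1000),np.round(q),c<1e-4,np.round(e,2),np.round(w,2))
b=dict(np.load('top.npz'));P=pts(b);m=(P[...,0]>.1)&(P[...,0]<.49)&(P[...,1]<-.1)&(P[...,1]>-.6)&(P[...,2]>.02)&(P[...,2]<.3)
print('front things max z',np.percentile(P[m],[0,50,99],axis=0))
```

```text
p [ 0.37837141 -0.48139134  0.45072929] rotvec [  3.4305631  -20.02471167   4.94867983]
[ 22.  51. -31.] [-86.   7.  -8. -80. -89.  15.] True [ 0.   -0.07  0.8 ] [-0.   -0.47  0.49]
[  59.  101. -151.] [-82.  13. -20. -83. -83.  33.] True [ 0.02 -0.14  0.78] [ 0.03 -0.42  0.37]
[  59.  101. -309.] [-83.  33. -24. -85. -81.  56.] True [ 0.04 -0.32  0.71] [ 0.03 -0.42  0.21]
[ 139.  109. -323.] [-75.  35. -23. -92. -77.  57.] True [ 0.09 -0.33  0.69] [ 0.11 -0.41  0.2 ]
front things max z [[ 0.3709411  -0.30760338  0.02000573]
 [ 0.47813788 -0.24289407  0.03084084]
 [ 0.48984487 -0.11122693  0.2145374 ]]
```

```bash
python3 -m pendant '[[[10,25,-15,1.7,-10,2.5],[22,51,-31,3.4,-20,5],[34,65,-75,3.4,-20,5],[46,85,-115,3.4,-20,5],[59,101,-151,3.4,-20,5],[59,101,-205,3.4,-20,5],[59,101,-259,3.4,-20,5],[59,101,-309,3.4,-20,5],[59,101,-309,3.4,-20,5]]]' 1; python3 o.py
python3 - <<'E'
from ik import *
from h import *
s=get_obs();p=s['tool_pos'];r=R.from_euler('xyz',s['orientation'],degrees=True);tz=r.apply([0,0,1]);tx=r.apply([1,0,0]);ty=r.apply([0,1,0])
a=grab('scene');P=pts(a).reshape(-1,3);P=P[a['depth'].ravel()>0]
A=np.c_[(P-p)@tx,(P-p)@ty,(P-p)@tz]*1000
m=(abs(A[:,0])<60)&(abs(A[:,1])<60)&(A[:,2]>-90)&(A[:,2]<50)&(P[:,2]>.09);B=A[m]
for zz in range(-90,50,10):
    c=B[(B[:,2]>=zz)&(B[:,2]<zz+10)]
    if len(c):print(zz,len(c),np.round(c.min(0)),np.round(c.max(0)))
cv2.imwrite('pics/j.png',cv2.resize(a['pixels'][110:320,150:430],None,fx=2.8,fy=2.8,interpolation=cv2.INTER_CUBIC)[...,::-1])
E
```

```text
clock: 11.18
tool_pos: [0.4405, -0.3759, 0.1378]
orientation: [100.0, -0.4, 96.4]
force: [1.1, 0.1, 0.5]
opening: 0.0002
11.18 [-82.6  33.2 -23.7 -85.3 -81.1  56. ] [ 0.4405 -0.3759  0.1378] [100.   -0.4  96.4] [1.1 0.1 0.5] [-0.34  3.16 -0.  ] 0.0002
-90 2 [  3.  11. -87.] [  4.  13. -81.]
-80 2 [  3.  12. -80.] [  6.  12. -79.]
-60 2 [  6.  13. -52.] [  8.  14. -51.]
-50 3 [  9.  12. -48.] [ 11.  13. -44.]
-40 3 [  8.  12. -40.] [ 12.  13. -38.]
40 54 [-8. 40. 42.] [57. 60. 50.]
```

View pics/j.png

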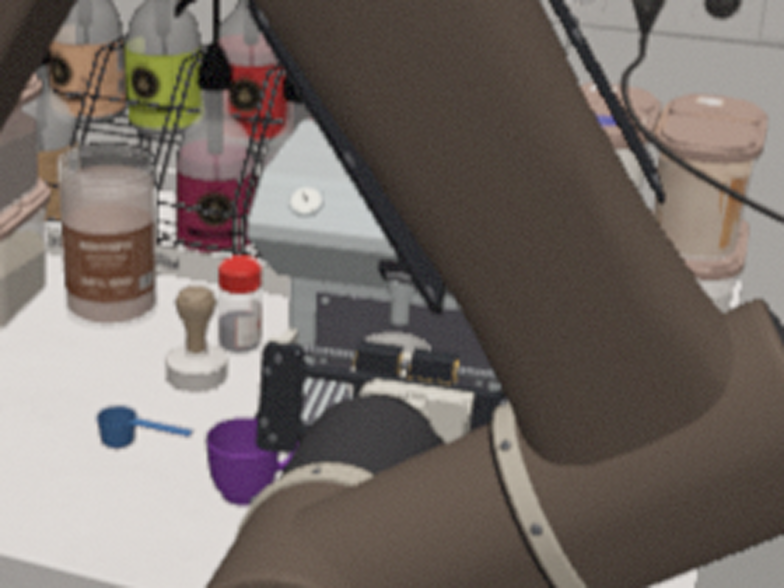

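```bash
python3 -m pendant '[[[30,2,-4,0,0,0],[60,3,-8,0,0,0],[77,4,-10,0,0,0],[77,4,-10,0,0,0]]]'; python3 o.py; python3 -m pendant '[[[5,0.5,6,0,0,0],[10,1,12,0,0,0],[10,1,12,0,0,0]]]'; python3 o.py
```

```text
clock: 11.72
tool_pos: [0.5177, -0.3741, 0.1356]
orientation: [99.8, 0.5, 96.2]
force: [-0.3, -0.2, -0.4]
opening: 0.0006
11.72 [-75.3  33.9 -22.5 -91.7 -77.1  56.4] [ 0.5177 -0.3741  0.1356] [99.8  0.5 96.2] [-0.3 -0.2 -0.4] [-0.36  3.3   0.08] 0.0006
clock: 12.1
tool_pos: [0.5266, -0.3741, 0.1459]
orientation: [99.8, 0.4, 96.0]
force: [0.2, -0.4, -0.8]
opening: 0.0001
12.1 [-74.4  32.6 -22.3 -92.3 -76.4  54.7] [ 0.5266 -0.3741  0.1459] [99.8  0.4 96. ] [ 0.2 -0.4 -0.8] [-0.3   3.37  0.03] 0.0001
```

```bash
python3 -m pendant '[[[3,0.3,-1,0,0,0],[3,0.3,-1,0,0,0]]]' | grep force; for i in 1; do python3 -m pendant '[[[1.3,0.1,1.5,0,0,0],[1.3,0.1,1.5,0,0,0]]]' | grep force; python3 -m pendant '[[[1.3,0.1,1.5,0,0,0],[1.3,0.1,1.5,0,0,0]]]'|grep force; python3 -m pendant '[[[1.3,0.1,1.5,0,0,0],[1.3,0.1,1.5,0,0,0]]]'|grep force; done; python3 o.py
```

```text
force: [1.0, 0.0, 0.8]
force: [-0.6, 0.2, -0.4]
force: [-0.4, -0.1, -1.0]
force: [-4.9, -1.3, -3.0]
13.1 [-73.7  32.3 -22.2 -92.6 -75.9  54.2] [ 0.5331 -0.3733  0.1478] [99.9  0.3 96. ] [-4.9 -1.3 -3. ] [-0.55  4.9  -0.42] 0.0005
```

```bash
python3 -m pendant '[[[0.6,0.1,0.8,0,0,0],[0.6,0.1,0.8,0,0,0]]]' | grep force; python3 -m pendant '[[[0.6,0.1,0.8,0,0,0],[0.6,0.1,0.8,0,0,0]]]'|grep force;  python3 o.py
```

```text
force: [0.6, -0.2, 0.2]
force: [-0.1, 0.0, -0.1]
13.6 [-73.5  32.1 -22.1 -92.8 -75.9  53.9] [ 0.535  -0.3727  0.1506] [99.8  0.3 96. ] [-0.1  0.  -0.1] [-0.37  3.33  0.  ] 0.0003
```

```bash
for i in 1; do python3 -m pendant '[[[0.6,0.1,0.8,0,0,0],[0.6,0.1,0.8,0,0,0]]]' | grep force; python3 -m pendant '[[[0.6,0.1,0.8,0,0,0],[0.6,0.1,0.8,0,0,0]]]'|grep force; done; python3 o.py
```

```text
force: [-1.5, -0.6, -1.3]
force: [-4.3, -1.7, -3.2]
14.1 [-73.4  31.9 -22.1 -92.7 -75.7  53.7] [ 0.5354 -0.3727  0.1509] [99.9  0.3 96. ] [-4.3 -1.7 -3.2] [-0.55  4.74 -0.01] 0.0005
```

```bash
python3 -m pendant '[[[-10,-1,-12,0,0,0],[-18,-2,-20,0,0,0],[-50,-6,-12,0,0,0],[-100,-12,0,0,0,0],[-120,-30,50,0,0,0],[-130,-60,100,0,0,0],[-140,-90,150,0,0,0],[-140,-120,200,0,0,0],[-140,-160,240,0,0,0],[-140,-200,260,0,0,0]]]'; python3 o.py; python3 -m pendant '[[[0,-50,0,0,0,0],[0,-100,0,0,0,0],[0,-140,0,0,0,0],[0,-140,0,0,0,0]]]'; python3 o.py
python3 - <<'E'
from h import *
b=grab('top');a=grab('scene');P=pts(b);z=P[...,2];g=b['pixels'].max(-1)
v,u=np.mgrid[0:384,0:512]
m=(u>265)&(u<318)&(v>130)&(v<180)&(z>.295)&(z<.33)&(g<70)
n,l,st,c=cv2.connectedComponentsWithStats(m.astype(np.uint8));
k=1+np.argmax(st[1:,4]);m=l==k;q=P[m][:,:2];print(st[k],cv2.minAreaRect(q.astype(np.float32)*1000))
w=np.linalg.svd(q-q.mean(0))[2][0];print(np.degrees(np.arctan2(-w[0],w[1])),q.mean(0))
A=cv2.resize(a['pixels'][130:290,170:370],(500,400),interpolation=cv2.INTER_CUBIC);B=cv2.resize(b['pixels'][120:215,250:321],(299,400),interpolation=cv2.INTER_CUBIC)
cv2.imwrite('pics/l.png',np.hstack([A,B])[...,::-1])
E
```

```text
clock: 15.35
tool_pos: [0.3954, -0.5739, 0.4143]
orientation: [99.8, 0.5, 96.0]
force: [-0.2, -0.6, 0.4]
opening: 0.0006
15.35 [-87.5  19.5   7.4 -79.7 -91.2  13. ] [ 0.3954 -0.5739  0.4143] [99.8  0.5 96. ] [-0.2 -0.6  0.4] [-0.34  3.36 -0.03] 0.0006
clock: 15.85
tool_pos: [0.3951, -0.7151, 0.408]
orientation: [99.8, 0.1, 95.9]
force: [0.1, 0.6, -0.3]
opening: 0.0004
15.85 [-88.   31.4  25.7 -79.8 -92.9   6.4] [ 0.3951 -0.7151  0.408 ] [99.8  0.1 95.9] [ 0.1  0.6 -0.3] [-0.33  3.4   0.02] 0.0004
[279 141  24  28 122] ((588.177490234375, -318.1402893066406), (10.895468711853027, 69.92074584960938), 50.35269546508789)
50.64502818842312 [ 0.59062076 -0.3203018 ]
```

View pics/l.png

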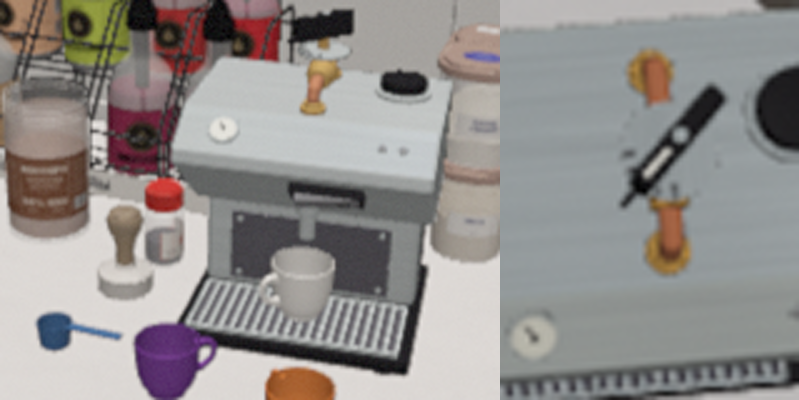

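Run:
```python
from h import *
a=cv2.imread('pics/scene1.png',0);b=dict(np.load('scene.npz'))['pixels'];b=cv2.cvtColor(b,cv2.COLOR_RGB2GRAY)
for n,i in(('before',a),('after',b)):
    print(n);print(i[201:216,284:318:2])
c0=cv2.imread('pics/scene1.png');c1=dict(np.load('scene.npz'))['pixels'][...,::-1]
for y0,y1,x0,x1 in((185,193,320,336),):print(c0[y0:y1,x0:x1].max((0,1)),c1[y0:y1,x0:x1].max((0,1)))
d=cv2.absdiff(a,b);d[:,370:]=0;ys,xs=np.where(d[150:320,170:370]>40);print(len(ys),np.c_[xs+170,ys+150][:40].tolist())
```

```text
before
[[100 108 114 116 120 131 141 144 144 146 152 156 155 154 156 156 157]
 [ 99  77  80  87  95 106 112 118 121 128 137 145 146 147 150 155 156]
 [ 96  41  49  60  65  80  82  86  95 102 111 115 119 125 136 145 145]
 [ 94  29  36  37  40  34  50  57  70  74  80  84  93 105 113 116 118]
 [ 93  33  31  29  33  32  39  36  34  40  51  58  64  77  79  86 100]
 [ 94  31  43  40  42  34  35  26  30  33  34  34  35  38  45  55  98]
 [ 97  31  66  80  87  65  51  39  40  38  36  32  31  34  36  39  93]
 [ 98  48  71  88  93  96 108 100  88  67  56  42  36  36  35  25  82]
 [100  74  60  70  77  90 109 118 122 113 111 102  91  68  47  27  78]
 [100  92  81 112  87  70  77  91 108 121 132 132 127 117  78  26  82]
 [101 101 100 129 117 102  81  67  77  93 109 121 129 137  87  26  85]
 [110 108 102 125 132 127 112  82  71  73  66  88 108 122  76  25  95]
 [128 125 107 124 134 134 126  97  90  84  63  54  59  91  75  65  99]
 [136 137 119 123 133 134 123 109 105 102  87  80  63  70  83  92 101]
 [137 136 128 129 133 133 124 127 127 124 121 114  98  92  92 102 100]]
after
[[104 108 116 119 119
[... 712 characters left out ...]
73  71  72  76  76  71  67  68  75  75  25  87]
 [109 107  90  84  90  93  86  74  72  76  74  57  64  76  69  30  93]
 [126 129 110 113 124 120 115  91  91  88  90  82  82  90  86  64  99]
 [137 137 121 126 131 135 124 109 108 105 101 100  96 100  99  92 101]
 [136 138 128 125 134 134 123 128 125 123 120 116 109 104  99 100 101]]
[206 205 200] [206 205 201]
28 [[288, 207], [287, 208], [288, 208], [289, 208], [290, 208], [291, 208], [287, 209], [288, 209], [289, 209], [290, 209], [291, 209], [292, 209], [293, 209], [311, 210], [290, 211], [291, 211], [305, 211], [306, 211], [307, 211], [308, 211], [309, 211], [310, 211], [311, 211], [290, 212], [292, 212], [308, 212], [309, 212], [310, 212]]
```

```bash
python3 -c "
from plant import *
print(close_job())"
```

```text
the job is handed in; nothing more can be done
None
```

The boiler is started. The feed valve is half open, and the power rocker was switched on after that. I handed in at about 16 s of the 58 s.

- **Valve:** I turned the handle from about 14° to half open. The last top view put it at 44.9° from shut, against the 45° asked for.
- **Rocker:** I felt it where the first scene view suggested it would be, with its bezel about 24 mm right of the lip's middle. Pushing its right end met about 6 N. The force then dropped to zero and the end came to rest about 4 mm deeper. In the last picture the rocker's left end stands out and its right end is sunk, the reverse of before. The lamps on the boiler's face looked unchanged, so they gave no confirmation.
- **Everything else:** comparing scene pictures from before and after, over the boiler area, only the rocker had changed. The cup, tamper, jar and scoop stood where they were. The arm ended clear of everything, with about zero contact force.

**What disagreed:** the cameras showed the fingertips about 31 mm short of the tool position the robot reports, measured along the tool. Because of this my first grip closed just above the valve handle without touching it. I corrected for the offset from then on.

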